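# Load a tube offcut on a sloping fixture so it trips the part-present lever

### The job

Lay the loose tube offcut along the sloping blue bed of the fixture, square-cut end downhill, and slide it down between the guides onto the end stops so that its end pushes the orange switch lever fully in; let go of it there. Then swing the yellow hold-down arm over so that its pad rests on the tube, and leave the lamp, the magnet and the tin where they are.

Things in the scene. Friction and masses are not known exactly. Their poses are not given: they have to be found in the camera images.
- tube_mid (a point): Centre of the loose steel tube offcut, pale grey, round, 120 mm long, 35 mm across, about 0.25 kg; it cannot roll and may be treated as a 35 x 120 x 35 mm bar. Its y axis runs along the tube from the mitred (fish-mouth) end to the square-cut end; z is up as it lies on the table at the start, with the square-cut end roughly towards the robot.
- tube_square_end (a point): Centre of the square-cut end face of the tube, 60 mm along +y from tube_mid.
- bed: Sloping blue bed of the fixture, 230 x 100 mm, falling towards the robot at 30 degrees; fixed to the table. Origin on the middle of its top face, 85 mm above the table; x points up the slope, y across to the left, z square out of the bed. Steel guides 8 to 10 mm high run along x from -55 to 45 mm on both sides; free width between them 45 mm at the bed, more above.
- seat (a point): Where the centre of the tube lies when it is fully home: bed x = -6, y = 0, z = 17.5 mm, the tube parallel to the bed's x. The tube does not slide down the bed by itself: it must be pushed. Set down with its centre at bed x = 12 to 30 mm, it clears both the free lever and the hinge cheeks of the hold-down.
- stop_face (a point): Middle of the uphill faces of the two steel end stops at the low end, bed x = -66 mm, 17 mm above the bed. The stops are 34 mm high, at y = 15 to 27 mm on either side; the orange lever stands between them.
- paddle (a joint): Orange limit-switch lever, a plate 22 mm wide and 38 mm tall, hinged at its foot at the low end of the bed (bed x = -66 mm). 0 = free, leaning uphill with its top 17 mm uphill of the stop faces; 0.45 rad = pushed fully in, level with the stop faces. Light spring: under 1 N at its top.
- paddle_top (a point): Top edge of the orange lever, on its uphill face.
- hold_down (a joint): Angle of the yellow hold-down arm, hinged at the top end of the bed about the bed's y axis. 0 = lying parallel to the bed, down on a tube that lies in place; about 2.1 = pointing straight up; starts open, leaning away from the robot at 2.25 to 2.5. It weighs 0.15 kg, turns freely, and past upright it falls by its own weight, slowly enough to do no harm; stops at 2.6.
- hold_down_hinge (a point): Hinge pin of the hold-down arm, on its middle: 104 mm up the bed from the origin and 50 mm out from it. The arm is 20 mm wide (along bed y), 10 mm thick and 80 mm long; two cheeks, 40 mm over their outsides, stand beside the hinge, 60 mm high from the bed; their downhill edges are at bed x = 93 mm.
- hold_down_knob (a point): Centre of the black ball, 18 mm across, near the end of the hold-down arm, 72 mm along it from the hinge and 20 mm off it on the side that faces up when the arm is down (away from the robot when it is open). The rubber pad is on the other side.
- lamp: Black work lamp, 32 x 66 x 42 mm, a bystander; origin under its middle.
- magnet: Red and white arrow-shaped welding magnet, 50 x 100 x 16 mm, a bystander; origin under its middle.
- tin: Round green tin with a pale yellow-cream lid, 75 mm across, 48 mm high, a bystander; origin under its middle.

How it is judged:
By the outcome, as a careful person would: the job done as asked, in the order asked, and still so for the second after the job is handed in, with the robot touching nothing.
It also fails if it takes over 43 s, if anything falls off the work surface, if the arm or the gripper's body presses on something with over 40 N, if the wrist force passes 120 N, or if a joint passes its speed limit or range.

### The arm

A 6-joint arm with a two-finger parallel gripper is mounted at the origin on a cart in front of the work surface, level with it; the furniture and walls round the work are solid. World frame = base frame: x ahead of the robot, y to its left, z up, the work surface at z = 0. Lengths are in m, angles in rad, forces in N, time in s.
With the tool pointing down it reaches from about 0.25 to 0.775 m from the base axis. Payload 4 kg.
Tool frame: the origin (TCP) lies midway between the tips of the shut fingers; the grasp point (between the pads) lies 19 mm behind it; y points along the fingers, x is the direction in which the jaws open and shut, and the axes are right-handed (so a half turn about y gives the same grasp; the last joint's range is limited). The gripper opens to 94 mm and grips with 3 to 60 N. Pads are 16 mm wide; open, the fingers measure 119 mm over their backs; the gripper's body (75 mm by 177 mm) begins 78 mm behind the grasp point.
Start: joints at [-1.313, 0.087, 1.371, -0, 1.684, -0.103], TCP at [0.194, -0.515, 0.206] pointing down, gripper open.
Joint ranges: [-3.1, 3.1], [-0.76, 2.03], [0.27, 2.55], [-1.08, 4.22], [0.17, 2.65], [-2.57, 2.57]. Speed limits (rad/s): [2.79, 2.79, 3.14, 3.14, 3.14, 3.14].

### API

Orientations are given as [roll, pitch, yaw] about the fixed x, y, z axes, in that order (R = Rz(yaw) Ry(pitch) Rx(roll)).
In Python, from bench import robot, snapshot, camera_info, ticket gives the robot as it stands.
- The arm moves only by the shell command python3 -m creep 'ROWS'. ROWS is JSON, a list of rows, each an object with "slide": the shift along the tool's x, y, z in mm, a list of three; "roll": the turn about the tool's y in degrees; "grip": the closure, from 0 (fully open) to 1 (shut). In form: [{"slide": [x, y, z], "roll": roll, "grip": grip}, ...]. A call has 1 to 20 rows; each row is the pose to reach, as a shift and turn from the pose commanded when the call began, along the tool's axes at that moment; what a row does not reach only later rows make up. A row lasts 1/12 s, in which the tool goes at most 41.7 mm and 7.16 degrees, less where a joint would pass 70% of its speed; a pose out of reach is approached as far as the arm can. A call with a gripper value outside its range is refused whole. The fingers move at their own pace and stop on an object; the grip force is fixed at half the most. Time passes only in rows, so rows that repeat a pose let the fingers close. It gives the time, the measured TCP pose, the force and the opening at its end, in the units of the state.
- robot.get_obs(): the state, without advancing time (a new reading comes with each control period).
- snapshot(name): name is "side" or "top" or "wrist"; returns the picture (420x560x3 uint8, red, green, blue); there is no depth.
- camera_info(name): a dict with "fx", "fy", "cx", "cy" (pixels), "dist" ([k1, k2, p1, p2, k3] as OpenCV has them; the pictures are not rectified), "cam_to_world" (4x4, takes a point from camera to world coordinates). Camera axes: x right, y down, z forward; pixel columns grow to the right and rows downward; lengths in m; the calibration is good to about 2 mm. A picture is of the moment at which its call begins: read the wrist's pose just before it. camera_info takes no time and is no camera call; for the wrist camera it gives the pose at the moment of the call.
- ticket.close_job(): hands the job in, once; it reports no verdict.
The state is a dict: "time": time; "joint_positions": joint angles; "qvel": joint speeds; "joint_torque": joint torques, N m; "tool_pos": TCP position; "ee_rot": TCP orientation; "wrist_force": force on the tool from outside, world axes, zero at the start; "wrist_torque": the same for the moment, N m; "width": finger opening in m.
Only numpy, scipy, OpenCV 4.12 (cv2) and the standard library are available. Lean on these libraries where they do the work, as an engineer would, in place of code of your own. Each camera call takes 0.05 s, during which the arm holds its last target.

## Working session

There is one attempt and no reset: what is moved stays moved. The work goes in short steps, Python scripts to look and compute and a shell command to move; the robot and the scene stay as the last step left them, time stands still between calls to the robot, and variables do not carry over. Pictures are saved under pics/ and viewed, and the job is handed in when it is done.

```bash
ls; mkdir -p pics; python3 - <<'E'
from bench import robot, snapshot, camera_info
import cv2
o=robot.get_obs(); print(o)
for n in ["side","top","wrist"]:
    i=camera_info(n); print(n,i)
    cv2.imwrite(f"pics/{n}0.png",snapshot(n)[:,:,::-1])
E
```

```text
pics
{'time': 0.0, 'joint_positions': array([-1.31305870e+00,  8.78908046e-02,  1.37222519e+00,  2.18118983e-05,
        1.68357650e+00, -1.03099111e-01]), 'qvel': array([-4.08726183e-04, -1.01423373e-03, -7.47193372e-04,  1.34794760e-03,
        4.34709791e-05,  8.56591787e-04]), 'joint_torque': array([ 2.07865305e-03, -3.40182924e+01, -3.02424538e+01,  7.19081168e-02,
        3.29181016e-02, -1.82506283e-04]), 'tool_pos': array([ 0.19404745, -0.51405886,  0.20435399]), 'ee_rot': array([-1.57055865,  0.00208646, -1.20995691]), 'wrist_force': array([-0.1549023 , -1.33653905,  0.04138556]), 'wrist_torque': array([-0.01513383, -0.00432071,  0.03253303]), 'width': 0.09389763375974344}
side {'fx': 442.78910517877773, 'fy': 442.78910517877773, 'cx': 269.50644134640567, 'cy': 211.043700922944, 'dist': array([-0.07171881,  0.        ,  0.        ,  0.        ,  0.        ]), 'cam_to_world': array([[-0.92753905, -0.20811531,  0.31041798,  0.24927669],
       [-0.37307286,  0.56470507, -0.73615544,  0.63344624],
       [-0.02208939, -0.79862144, -0.60142818,  0.73574323],
       [ 0.        ,
[... 235 characters left out ...]
: array([[-0.01816774, -0.97770269,  0.20920654,  0.3571027 ],
       [-0.99983298,  0.0181811 , -0.00185937, -0.11498265],
       [-0.0019857 , -0.20920537, -0.97786971,  1.08327529],
       [ 0.        ,  0.        ,  0.        ,  1.        ]])}
wrist {'fx': 353.0319460088012, 'fy': 353.0319460088012, 'cx': 281.00574962536615, 'cy': 211.50717307828435, 'dist': array([-0.06040845,  0.        ,  0.        ,  0.        ,  0.        ]), 'cam_to_world': array([[ 0.35286803, -0.8959084 , -0.26987459,  0.27404937],
       [-0.93566712, -0.33890122, -0.09835148, -0.48443026],
       [-0.00334692,  0.28721787, -0.95785943,  0.38446725],
       [ 0.        ,  0.        ,  0.        ,  1.        ]])}
```

View pics/side0.png

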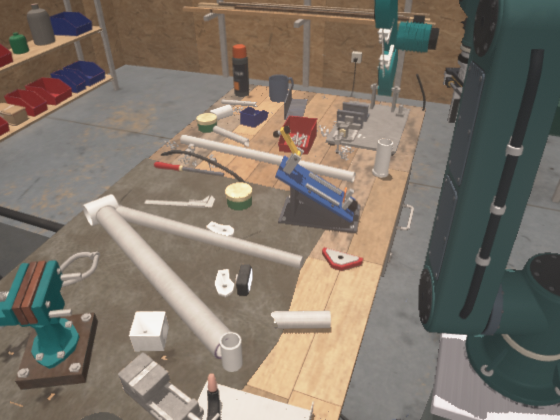

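View pics/top0.png

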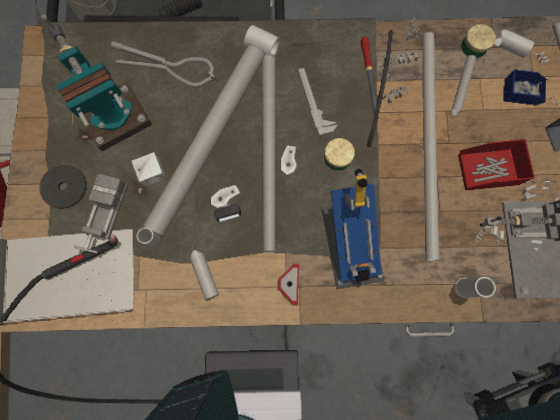

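View pics/wrist0.png

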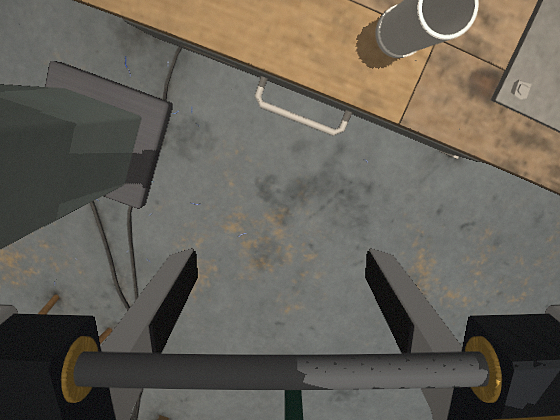

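The side view shows the tube at about (302,320), the fixture at (320,195) and the magnet at (342,258). The top view shows the tube at (203,275), the fixture at (358,235) with the yellow arm at its top end (360,188), the tin at (340,153) and the lamp at (228,212). I'll zoom in to measure.

```bash
cat > h.py <<'E'
import numpy as np, cv2
from bench import robot, snapshot, camera_info
def ray(info,uv):
    K=np.array([[info['fx'],0,info['cx']],[0,info['fy'],info['cy']],[0,0,1]])
    p=cv2.undistortPoints(np.array([[uv]],float),K,np.array(info['dist']))[0,0]
    T=np.array(info['cam_to_world']); d=T[:3,:3]@np.array([p[0],p[1],1]); return T[:3,3],d/np.linalg.norm(d)
def tri(*prs):
    A=np.zeros((3,3));b=np.zeros(3);L=[]
    for info,uv in prs:
        o,d=ray(info,uv);P=np.eye(3)-np.outer(d,d);A+=P;b+=P@o;L.append((o,d))
    x=np.linalg.solve(A,b); return x,[round(1000*np.linalg.norm((np.eye(3)-np.outer(d,d))@(x-o)),1) for o,d in L]
def onz(info,uv,z):
    o,d=ray(info,uv); return o+d*(z-o[2])/d[2]
def proj(info,X):
    K=np.array([[info['fx'],0,info['cx']],[0,info['fy'],info['cy']],[0,0,1]])
    W=np.linalg.inv(np.array(info['cam_to_world']))
    r=cv2.projectPoints(np.atleast_2d(X).astype(float),cv2.Rodrigues(W[:3,:3])[0],W[:3,3],K,np.array(info['dist']))[0]
    return r[:,0]
def crop(src,box,k,dst):
    im=cv2.imread(src)[box[1]:box[3],box[0]:box[2]]
    cv2.imwrite(dst,cv2.resize(im,None,fx=k,fy=k,interpolation=cv2.INTER_CUBIC))
E
python3 - <<'E'
from h import *
crop('pics/top0.png',(310,160,400,300),4,'pics/c1.png')
crop('pics/side0.png',(260,110,370,240),4.5,'pics/c2.png')
crop('pics/top0.png',(170,230,310,320),5,'pics/c3.png')
crop('pics/side0.png',(200,230,370,340),4.5,'pics/c4.png')
E
```

```text
(no output)
```

View pics/c1.png

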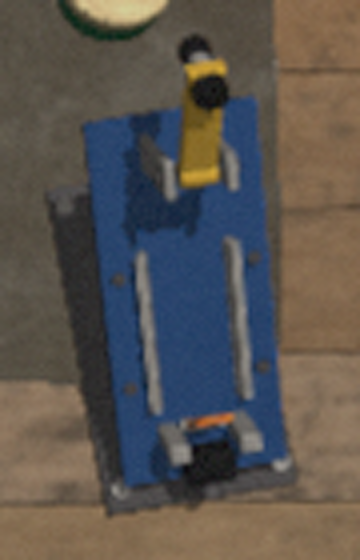

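View pics/c2.png

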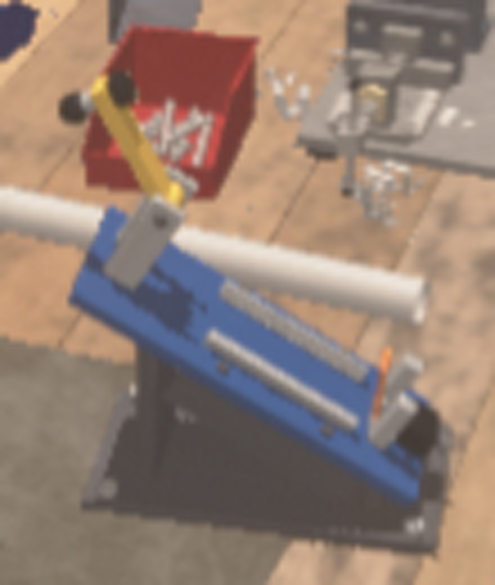

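View pics/c3.png

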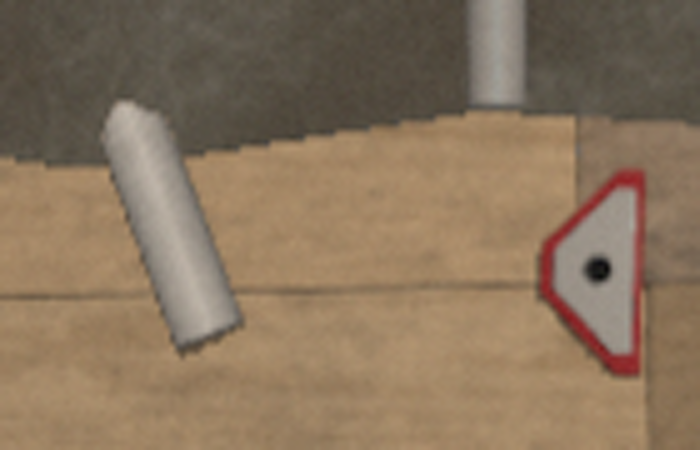

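View pics/c4.png

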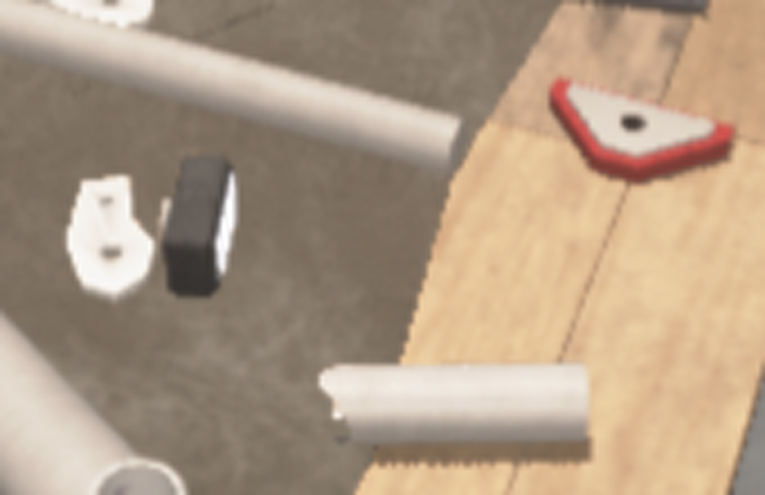

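The crops resolve the bed corners, guides and stops, the orange lever, and both ends of the tube. Next I'll fit the poses to these and overlay them.

```bash
cat > fit.py <<'E'
from h import *
from scipy.optimize import least_squares
T=camera_info('top');S=camera_info('side')
c1=lambda u,v:(310+(u+.5)/4-.5,160+(v+.5)/4-.5)
c2=lambda u,v:(260+(u+.5)/4.5-.5,110+(v+.5)/4.5-.5)
c3=lambda u,v:(170+(u+.5)/5-.5,230+(v+.5)/5-.5)
c4=lambda u,v:(200+(u+.5)/4.5-.5,230+(v+.5)/4.5-.5)
def bedR(yaw):
    c,s=np.cos(yaw),np.sin(yaw);a=np.radians(30)
    ex=np.array([np.cos(a)*c,np.cos(a)*s,np.sin(a)]);ey=np.array([-s,c,0]);return np.c_[ex,ey,np.cross(ex,ey)]
bt=[((115,50,0),c1(82,124)),((115,-50,0),c1(257,98)),((-115,50,0),c1(122,487)),((-115,-50,0),c1(288,457)),((104,-0,50),c1(200,180))]
bs=[((115,-50,0),c2(110,207)),((115,50,0),c2(72,288)),((-115,50,0),c2(416,488)),((104,0,50),c2(178,198))]
def fb(p,full=False):
    R=bedR(p[3]);r=[]
    for cam,L in((T,bt),(S,bs)):
        X=np.array([a for a,_ in L])/1000;r.append(proj(cam,X@R.T+p[:3])-np.array([b for _,b in L]))
    r=np.vstack(r);return r if full else r.ravel()
if __name__=='__main__':
    s=least_squares(fb,[.6,-.3,.085,0],loss='soft_l1');print('bed',s.x.round(4));print(fb(s.x,True).round(1).tolist())
    # tube: y axis dir angle
    tt=[((-17.5,60,0),c3(243,322)),((17.5,60,0),c3(183,352))]
    t_ax=[c3(125,102)]
    ts=[((0,60,17.5),c4(585,366)),((0,60,-17.5),c4(587,440))]
    sq,e=tri((T,c3(212,337)),(S,c4(588,404)));print('sq',sq,e)
    mt,e=tri((T,c3(138,115)),(S,c4(330,405)));print('mitre',mt,e,np.linalg.norm(sq-mt))
    for z in (.0175,):print(onz(T,c3(213,337),z),onz(T,c3(138,118),z))
    print('magnet',onz(T,c3(598,268),.016),'lamp',onz(T,(228,211),.04),'tin',onz(T,(339,153),.048))
    k=tri((T,c1(210,90)),(S,c2(116,88)));print('knobA',k);print('knobB',tri((T,c1(194,48)),(S,c2(74,108))))
    R=bedR(s.x[3]);
    for n,kk in(('A',k[0]),):
        q=R.T@(kk-s.x[:3])*1000;print(n,q)
E
python3 fit.py
```

```text
bed [ 0.5056 -0.2969  0.09    0.1509]
[[0.6, 1.4], [0.3, 0.6], [1.1, 1.1], [0.1, 1.6], [-1.0, -5.5], [-0.7, -1.1], [-0.5, 0.6], [-0.3, 2.6], [-6.4, -1.2]]
sq [0.36902909 0.05186054 0.01726096] [np.float64(2.1), np.float64(2.1)]
mitre [0.47885247 0.09108723 0.01394786] [np.float64(1.8), np.float64(1.8)] 0.11666569554638712
[0.3711017  0.05167334 0.0175    ] [0.47866962 0.09077587 0.0175    ]
magnet [ 0.40067196 -0.13686011  0.016     ] lamp [0.57997884 0.01219104 0.04      ] tin [ 0.72395782 -0.270381    0.048     ]
knobA (array([ 0.58934136, -0.28437268,  0.24786614]), [np.float64(0.9), np.float64(0.9)])
knobB (array([ 0.61416778, -0.280567  ,  0.23394275]), [np.float64(2.6), np.float64(2.6)])
A [152.29390741  -0.23511497  94.39030244]
```

```bash
sed -i 's/,((104,-0,50),c1(200,180))//; s/,((104,0,50),c2(178,198))//' fit.py; python3 fit.py | head -2; python3 - <<'E'
from fit import *
s=least_squares(fb,[.6,-.3,.085,0],loss='soft_l1')
p=s.x.copy(); 
p[2]=.085
q=least_squares(lambda v:fb([v[0],v[1],.085,v[2]]),[.5,-.3,.15]).x;print(q.round(4), fb([q[0],q[1],.085,q[2]],True).round(1).tolist())
pb=np.array([q[0],q[1],.085,q[2]]);R=bedR(q[2])
def seg(im,cam,a,b,col,k=4,off=(0,0)):
    P=proj(cam,np.array([a,b]));P=[tuple(int(round((x-o+.5)*k-.5)) for x,o in zip(pp,off)) for pp in P];cv2.line(im,P[0],P[1],col,1,cv2.LINE_AA)
W=lambda *a:R@np.array(a)/1000+pb[:3]
for n,cam,off,sz in(('top',T,(300,160),(110,140)),('side',S,(255,110),(120,130))):
    im=cv2.imread(f'pics/{n}0.png')[off[1]:off[1]+sz[1],off[0]:off[0]+sz[0]];im=cv2.resize(im,None,fx=4.2,fy=4.2,interpolation=cv2.INTER_CUBIC)
    L=[((115,50,0),(115,-50,0)),((115,-50,0),(-115,-50,0)),((-115,-50,0),(-115,50,0)),((-115,50,0),(115,50,0))]
    for sgn in(1,-1):
        L+=[((-55,sgn*22.5,0),(45,sgn*22.5,0)),((-66,sgn*15,34),(-66,sgn*27,34)),((-66,sgn*15,0),(-66,sgn*15,34)),((93,sgn*20,60),(93,sgn*20,0))]
    L+=[((104,-10,50),(104,10,50)),((-49,-11,34),(-49,11,34))]
    for a,b in L:seg(im,cam,W(*a),W(*b),(0,255,255),4.2,off)
    cv2.imwrite(f'pics/ov_{n}.png',im)
for nm,u in(('knobB',tri((T,c1(194,48)),(S,c2(74,108)))[0]),('pad',tri((T,c1(210,90)),(S,c2(116,88)))[0])):print(nm,(R.T@(u-pb[:3])*1000).round(1))
E
```

```text
bed [ 0.5066 -0.2959  0.0926  0.1538]
[[0.1, 0.7], [-0.1, -0.2], [0.9, 0.6], [-0.0, 1.1], [-1.3, -1.8], [-1.0, -0.1], [-0.6, 1.8]]
[ 0.508  -0.2989  0.1533] [[1.1, 0.9], [0.5, 0.1], [1.7, 0.2], [0.5, 0.7], [-1.3, 0.1], [-1.1, 1.8], [-1.2, 3.4]]
knobB [167.7   1.9  75.1]
pad [152.9   1.9  99.8]
```

View pics/ov_top.png

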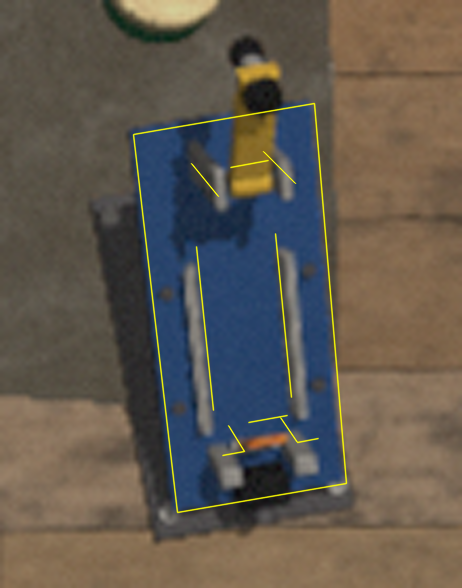

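View pics/ov_side.png

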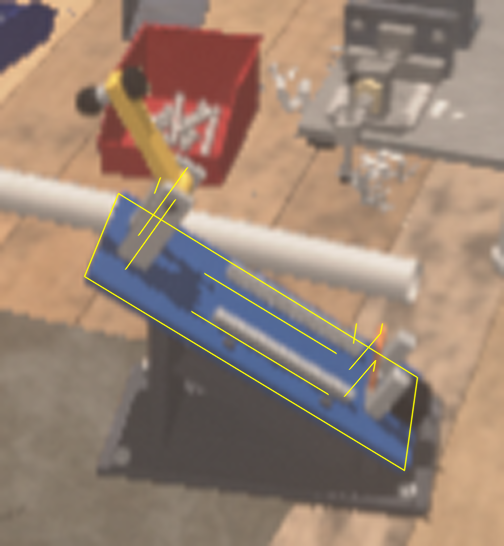

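The plate corners I picked were partly on the underside edge of the bed, so the guides and stops overlay about 8–10 mm too far uphill. I'll take closer wrist views on the way past to settle this before using the fit.

```bash
python3 -m creep '[{"slide":[-14,-25,25],"roll":0,"grip":0},{"slide":[-30,-50,55],"roll":0,"grip":0},{"slide":[-46,-65,90],"roll":0,"grip":0},{"slide":[-62,-80,125],"roll":0,"grip":0},{"slide":[-78,-95,160],"roll":0,"grip":0},{"slide":[-94,-110,195],"roll":0,"grip":0},{"slide":[-110,-120,230],"roll":0,"grip":0},{"slide":[-127,-126,268],"roll":0,"grip":0},{"slide":[-127,-126,268],"roll":0,"grip":0},{"slide":[-127,-126,268],"roll":0,"grip":0},{"slide":[-127,-126,268],"roll":0,"grip":0}]'; python3 - <<'E'
from h import *
import pickle
i=camera_info('wrist');im=snapshot('wrist');o=robot.get_obs();print(o['time'],o['qvel'].round(3),o['tool_pos'],o['ee_rot'])
cv2.imwrite('pics/w1.png',im[:,:,::-1]);pickle.dump(i,open('w1.pkl','wb'))
E
```

```text
time: 1.07
tool_pos: [0.3999, -0.3012, 0.3309]
ee_rot: [-1.572, 0.001, -1.209]
wrist_force: [-0.5, -0.4, -0.2]
width: 0.0938
1.1167 [-0.023 -0.001  0.003  0.002  0.001  0.001] [ 0.39939384 -0.30167684  0.3307479 ] [-1.57192565e+00  8.91234305e-04 -1.21098065e+00]
```

View pics/w1.png

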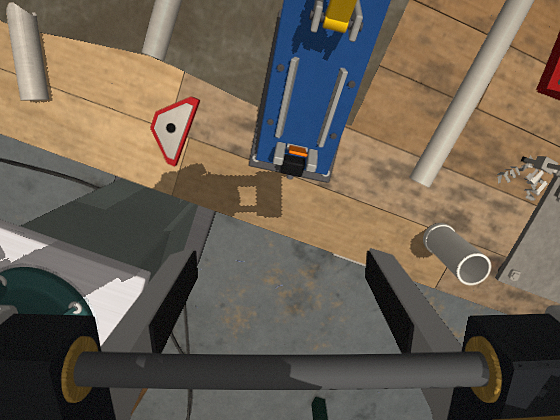

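The wrist view shows the bed at the top of the frame: guides at (287,97) and (333,107), lever at (296,151), stops at (281,155) and (311,158), tube at (28,52). I'll move forward for a second, fuller view.

```bash
python3 -m creep '[{"slide":[5,0,35],"roll":0,"grip":0},{"slide":[10,0,70],"roll":0,"grip":0},{"slide":[15,0,105],"roll":0,"grip":0},{"slide":[15,0,105],"roll":0,"grip":0},{"slide":[15,0,105],"roll":0,"grip":0},{"slide":[15,0,105],"roll":0,"grip":0}]'; python3 - <<'E'
from h import *
import pickle
i=camera_info('wrist');im=snapshot('wrist');o=robot.get_obs();print(o['time'],o['qvel'].round(3),o['tool_pos'],o['ee_rot'])
cv2.imwrite('pics/w2.png',im[:,:,::-1]);pickle.dump(i,open('w2.pkl','wb'))
crop('pics/w1.png',(230,0,410,190),3.1,'pics/w1c.png')
crop('pics/w2.png',(200,0,400,330),2.4,'pics/w2c0.png')
E
```

```text
time: 1.62
tool_pos: [0.5024, -0.2794, 0.3308]
ee_rot: [-1.572, 0.001, -1.212]
wrist_force: [-0.2, 0.3, -0.4]
width: 0.0938
1.6667 [-0.001 -0.018 -0.001  0.003 -0.002  0.003] [ 0.50221562 -0.27938197  0.33148734] [-1.57156973e+00  3.51831130e-05 -1.21255840e+00]
```

View pics/w2.png

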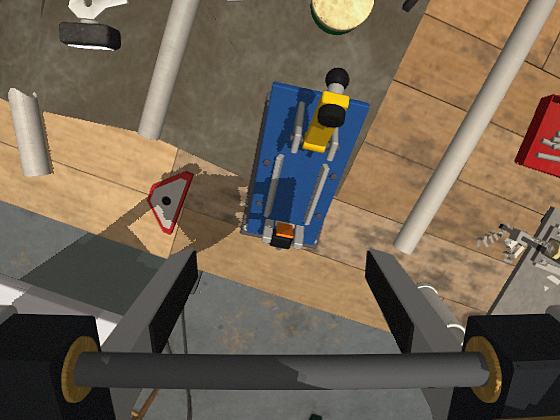

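View pics/w1c.png

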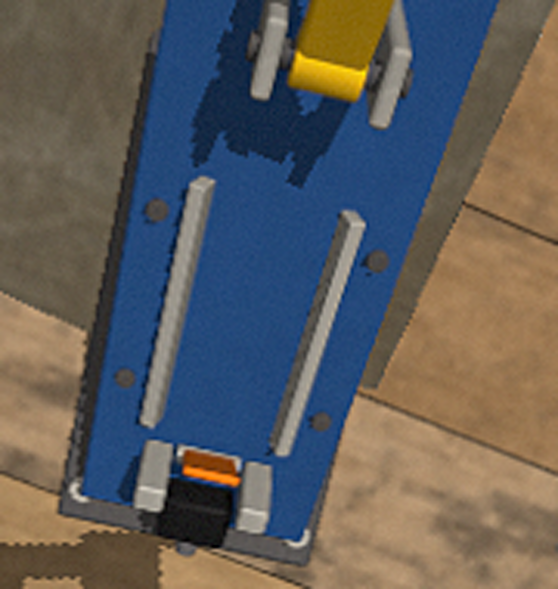

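```bash
python3 - <<'E'
from h import *
crop('pics/w2.png',(235,60,385,255),3,'pics/w2c.png')
crop('pics/w2.png',(0,70,80,190),4.5,'pics/w2t.png')
crop('pics/w1.png',(0,0,80,115),4.5,'pics/w1t.png')
E
```

```text
(no output)
```

View pics/w2c.png

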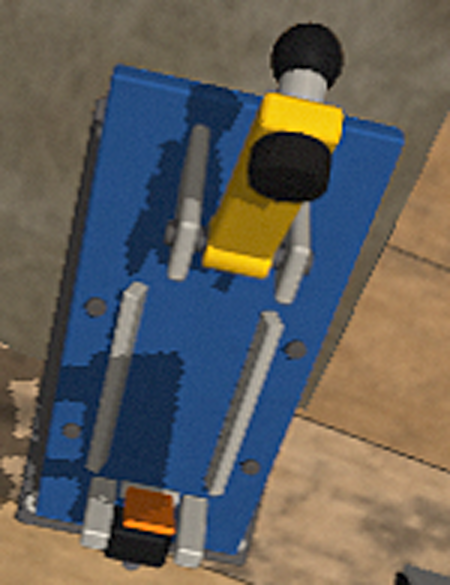

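View pics/w2t.png

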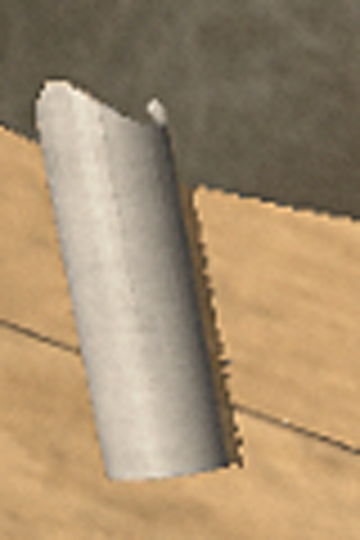

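View pics/w1t.png

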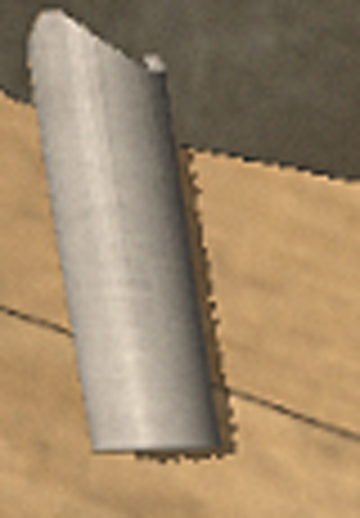

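The wrist views show the guides, stops, hinge and tube clearly. I'll refit using features on the fixture's centre line.

```bash
cat > fit2.py <<'E'
from h import *
import pickle
from fit import bedR
from scipy.optimize import least_squares
W1=pickle.load(open('w1.pkl','rb'));W2=pickle.load(open('w2.pkl','rb'));T=camera_info('top');S=camera_info('side')
def cc(k,ox,oy):return lambda u,v:(ox+(u+.5)/k-.5,oy+(v+.5)/k-.5)
a=cc(3.1,230,0);b=cc(3,235,60);c1=cc(4,310,160)
f1=[((-55,0,9),a(215,437)),((45,0,9),a(276,199)),((-66,0,34),a(203,502)),((-66,0,0),a(207,454)),((104,0,50),a(328,65)),((-115,50,0),a(80,500)),((-115,-50,0),a(300,543))]
f2=[((-55,0,9),b(155,480)),((45,0,9),b(202,301)),((-66,0,34),b(143,540)),((-66,0,0),b(146,488)),((104,0,50),b(238,247)),((115,50,0),b(115,78)),((115,-50,0),b(398,140)),((-115,-50,0),b(240,553))]
f3=[((-55,0,9),c1(202,405)),((45,0,9),c1(187,246))]
def fr(p,full=False):
    R=bedR(p[3]);r=[]
    for cam,L in((W1,f1),(W2,f2),(T,f3)):
        X=np.array([q for q,_ in L])/1000;r.append(proj(cam,X@R.T+p[:3])-np.array([q for _,q in L]))
    r=np.vstack(r);return r if full else r.ravel()
BED=least_squares(fr,[.5,-.3,.085,.15],loss='soft_l1').x
if __name__=='__main__':
    print(BED.round(4));print(fr(BED,True).round(1).tolist())
    R=bedR(BED[3]);Wd=lambda *v:R@np.array(v)/1000+BED[:3]
    L=[((115,50,0),(115,-50,0)),((115,-50,0),(-115,-50,0)),((-115,-50,0),(-115,50,0)),((-115,50,0),(115,50,0))]
    for sgn in(1,-1):
        L+=[((-55,sgn*22.5,0),(45,sgn*22.5,0)),((-66,sgn*15,34),(-66,sgn*27,34)),((-66,sgn*15,0),(-66,sgn*15,34)),((93,sgn*20,60),(93,sgn*20,0))]
    L+=[((104,-10,50),(104,10,50)),((-49,-11,34),(-49,11,34))]
    for n,cam,k,off,sz,src in(('w1',W1,3,(230,0),(180,190),'w1'),('w2',W2,3,(235,60),(150,195),'w2'),('top',T,4,(300,160),(110,140),'top0'),('side',S,4,(255,110),(120,130),'side0')):
        im=cv2.imread(f'pics/{src}.png')[off[1]:off[1]+sz[1],off[0]:off[0]+sz[0]];im=cv2.resize(im,None,fx=k,fy=k,interpolation=cv2.INTER_CUBIC)
        for A,B in L:
            P=proj(cam,np.array([Wd(*A),Wd(*B)]));P=[tuple(int(round((x-o+.5)*k-.5)) for x,o in zip(pp,off)) for pp in P];cv2.line(im,P[0],P[1],(0,255,255),1,cv2.LINE_AA)
        cv2.imwrite(f'pics/o2_{n}.png',im)
    a_=cv2.imread('pics/o2_w2.png');b_=cv2.imread('pics/o2_side.png')[:,:340]
    h=max(a_.shape[0],b_.shape[0]);m=np.zeros((h,a_.shape[1]+b_.shape[1],3),np.uint8);m[:a_.shape[0],:a_.shape[1]]=a_;m[:b_.shape[0],a_.shape[1]:]=b_
    cv2.imwrite('pics/o2.png',m)
    # tube
    t1=cc(4.5,0,0);t2=cc(4.5,0,70);c3=cc(5,170,230);c4=cc(4.5,200,230)
    print('sq',tri((W1,t1(155,448)),(W2,t2(168,472)),(T,c3(212,337)),(S,c4(588,404))))
    d=lambda ax,z:None
    def tube(p,full=False):
        x,y,z,th=p;yd=np.array([np.cos(th),np.sin(th),0]);xd=np.array([yd[1],-yd[0],0]);  # y axis to square end, x = y cross z
        c=np.array([x,y,z]);r=[]
        # limb at square end at silhouettes
        def limb(cam,L):
            o=np.array(cam['cam_to_world'])[:3,3]
            for sgn,s,uv in L:
                base=c+yd*s; v=o-base; v=v-yd*(v@yd); D=np.linalg.norm(v);v/=D; w=np.cross(v,yd)
                al=np.arccos(.0175/D); 
                P=[base+.0175*(np.cos(al)*v+q*np.sin(al)*w) for q in(1,-1)]
                uvp=proj(cam,np.array(P)); uvp=uvp[np.argsort(uvp[:,0 if cam is not S else 1])]
                r.append(uvp[0 if sgn<0 else 1]-np.array(uv))
        limb(W1,[(-1,.06,t1(93,450)),(1,.06,t1(219,450))]);limb(W2,[(-1,.06,t2(107,476)),(1,.06,t2(231,465))])
        limb(T,[(-1,.06,c3(183,352)),(1,.06,c3(243,322))]);limb(S,[(-1,.06,c4(586,367)),(1,.06,c4(587,440))])
        # left-side limb directions further back (perpendicular only): use far point s free -> point-line distance
        def line(cam,sgn,uv):
            best=[]
            n0=len(r); limb(cam,[(sgn,.06,uv),(sgn,-.04,uv)]); A=r.pop();B=r.pop();A2=-A;B2=-B
            e=(A-B);e/=np.linalg.norm(e);r.append(np.array([B[0]*e[1]-B[1]*e[0],0]))
        line(W1,-1,t1(33,110));line(W1,1,t1(165,90));line(W2,-1,t2(40,130));line(W2,1,t2(165,130));line(T,-1,c3(109,150));line(T,1,c3(173,130));line(S,-1,c4(350,367))
        r=np.array(r);return r if full else r.ravel()
    q=least_squares(tube,[.42,.07,.0175,np.pi+.34],loss='soft_l1').x
    print('tube',q.round(4),np.degrees(q[3])-180);print(tube(q,True).round(1).tolist())
    np.save('tube.npy',q)
    k=tri((W2,b(308,55)),(T,c1(194,48)),(S,cc(4.5,260,110)(74,108)));print('knob',k,(R.T@(k[0]-BED[:3])*1000).round(1))
    rel=R.T@(k[0]-BED[:3])*1000-np.array([104,0,50]);ang=np.arctan2(rel[2],-rel[0])-np.arctan2(20,72);print('hd',ang,np.hypot(rel[0],rel[2]),np.hypot(72,20))
    cb,sb=None,None
E
python3 fit2.py
```

```text
[ 0.5    -0.2983  0.0834  0.1504]
[[-0.0, -0.2], [0.7, 0.2], [0.5, -2.1], [1.2, -2.8], [0.0, -1.7], [-0.7, 3.2], [-1.4, 4.3], [-0.2, -0.5], [0.8, 1.5], [0.4, -0.9], [1.9, -2.7], [0.2, -1.9], [-2.9, 6.3], [-0.8, 7.2], [-2.6, 3.8], [0.3, -0.2], [0.2, 0.4]]
sq (array([0.37005886, 0.05261943, 0.01784027]), [np.float64(1.8), np.float64(0.6), np.float64(1.2), np.float64(3.3)])
tube [0.4266 0.0746 0.0177 3.5172] 21.521519217895303
[[-0.2, 0.8], [0.6, -0.1], [0.0, 0.7], [-0.4, -0.0], [-1.3, -0.1], [0.4, 0.3], [-1.8, -0.8], [-1.4, 0.5], [-0.4, 0.0], [-0.3, 0.0], [0.7, 0.0], [-0.6, 0.0], [1.3, 0.0], [0.2, 0.0], [-0.2, 0.0]]
knob (array([ 0.61491042, -0.28107022,  0.23344022]), [np.float64(1.0), np.float64(2.2), np.float64(3.1)]) [ 1.757e+02 -1.000e-01  7.180e+01]
hd 2.5748761983108146 74.95873089875009 74.72616676907762
```

View pics/o2.png

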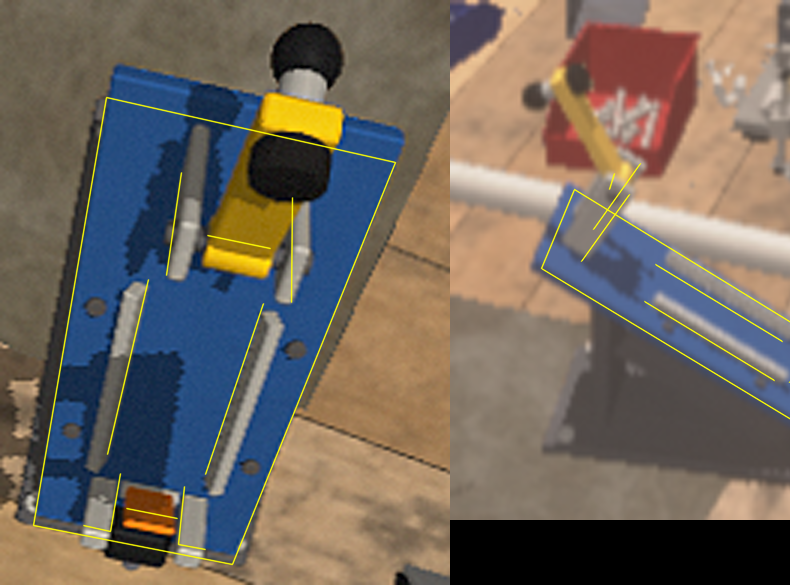

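View pics/o2_w1.png

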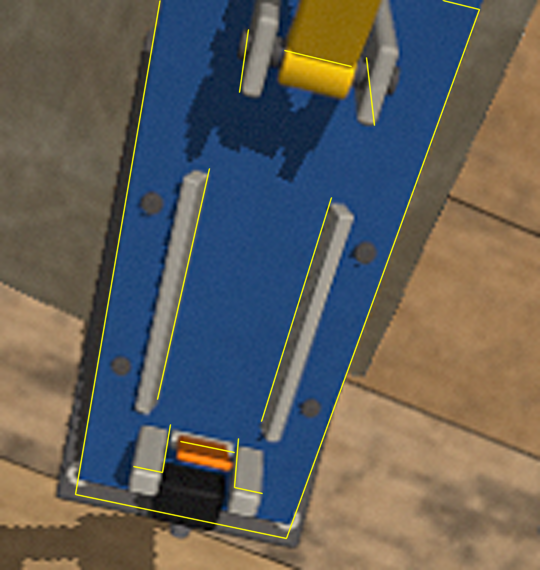

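```bash
python3 - <<'E'
from fit2 import *
import fit2
for mode in ('nocorner','nocorner_z85'):
    fit2.f1[:]=[q for q in f1 if abs(q[0][0])<115];fit2.f2[:]=[q for q in f2 if abs(q[0][0])<115]
    if mode=='nocorner':q=least_squares(fr,BED,loss='soft_l1').x
    else:
        v=least_squares(lambda v:fr([v[0],v[1],.085,v[2]]),[.5,-.3,.15],loss='soft_l1').x;q=np.array([v[0],v[1],.085,v[2]])
    print(mode,q.round(4),fr(q,True).round(1).tolist())
    R=bedR(q[3]);k=np.array([.6149,-.2811,.2334]);r=(R.T@(k-q[:3])*1000);print(r)
    L=r-np.array([104,0,50]);print(np.arctan2(L[2],-L[0])-np.arctan2(20,72),np.hypot(L[0],L[2]))
    # side residuals: lever top & stops & guides in side c2
    c2=cc(4.5,260,110)
    for P,uv in (((45,0,9),(218,313)),((-55,0,9),(359,399)),((-66,-15,34),None),((-66,15,34),None)):
        print(P,proj(S,R@np.array(P)/1000+q[:3]).round(1),None if uv is None else np.round(c2(*uv),1))
E
```

```text
nocorner [ 0.4987 -0.2981  0.0848  0.1477] [[-0.6, 0.8], [0.3, 1.1], [-0.2, -1.0], [0.6, -1.8], [-0.3, -0.7], [-0.7, 0.6], [0.4, 2.7], [-0.2, 0.2], [1.4, -1.6], [-0.2, -0.5], [0.3, 0.3], [0.3, 0.8]]
[175.98144556  -0.24208719  69.96814918]
2.60004330277125 74.69976898602287
(45, 0, 9) [[306.8 177.6]] [308.1 179.2]
(-55, 0, 9) [[339.  197.3]] [339.4 198.3]
(-66, -15, 34) [[348.5 190. ]] None
(-66, 15, 34) [[347.4 196.4]] None
nocorner_z85 [ 0.4987 -0.2981  0.085   0.1477] [[-0.6, 0.8], [0.3, 1.1], [-0.2, -1.0], [0.6, -1.8], [-0.3, -0.8], [-0.7, 0.7], [0.4, 2.7], [-0.2, 0.3], [1.4, -1.6], [-0.2, -0.5], [0.3, 0.3], [0.3, 0.8]]
[175.88144485  -0.26527219  69.81236037]
2.6016981476394303 74.56186516445683
(45, 0, 9) [[306.8 177.5]] [308.1 179.2]
(-55, 0, 9) [[339.  197.2]] [339.4 198.3]
(-66, -15, 34) [[348.5 189.9]] None
(-66, 15, 34) [[347.4 196.4]] None
```

The fit now agrees across views. The bed is at (0.499, -0.298, 0.085) with yaw about 8.5°; height was left free and came out at 84.8 mm against the 85 mm given. The tube centre is at (0.427, 0.075, 0.0177), with its axis at about 21°. Next I'll move above the tube.

```bash
python3 -m creep '[{"slide":[-30,0,4],"roll":0,"grip":0},{"slide":[-66,15,10],"roll":0,"grip":0},{"slide":[-102,35,15],"roll":0,"grip":0},{"slide":[-137,57,21],"roll":0,"grip":0},{"slide":[-172,79,26],"roll":-0.8,"grip":0},{"slide":[-207,101,31],"roll":-0.8,"grip":0},{"slide":[-242,123,36],"roll":-0.8,"grip":0},{"slide":[-277,145,41],"roll":-0.8,"grip":0},{"slide":[-310,167,46],"roll":-0.8,"grip":0},{"slide":[-340,190,51],"roll":-0.8,"grip":0},{"slide":[-358,215,53],"roll":-0.8,"grip":0},{"slide":[-358,225,53],"roll":-0.8,"grip":0},{"slide":[-358,225,53],"roll":-0.8,"grip":0},{"slide":[-358,225,53],"roll":-0.8,"grip":0}]'; python3 - <<'E'
from h import *
o=robot.get_obs();i=camera_info('wrist')
cv2.imwrite('pics/w3.png',snapshot('wrist')[:,:,::-1])
q=np.load('tube.npy');yd=np.array([np.cos(q[3]),np.sin(q[3]),0])
print(o['tool_pos'],np.degrees(o['ee_rot']));print(proj(i,[q[:3]+yd*.06+[0,0,.0175],q[:3]-yd*.06+[0,0,.0175],o['tool_pos']]))
import pickle;pickle.dump(i,open('w3.pkl','wb'))
E
```

```text
time: 2.83
tool_pos: [0.4269, 0.0741, 0.1072]
ee_rot: [-1.57, -0.001, -1.198]
wrist_force: [-0.7, -0.0, 0.5]
width: 0.0939
[0.42693937 0.07412317 0.10716077] [-8.99654723e+01 -7.18729868e-02 -6.86191507e+01]
[[280.67227331 294.7525731 ]
 [280.18349548 143.57404423]
 [281.27241697 265.30018967]]
```

View pics/w3.png

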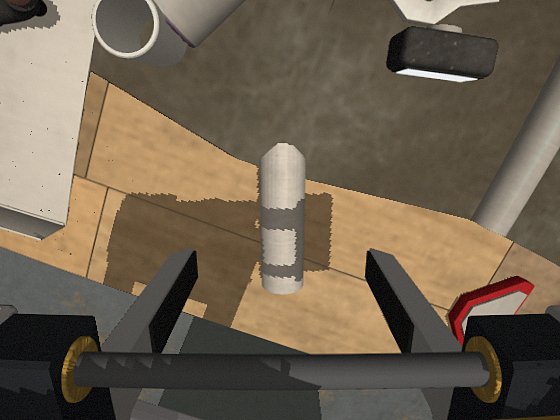

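The tube lies at (282,294)–(284,143), as predicted to within 4 px, and centred between the fingers. I'll descend and grip it.

```bash
python3 -m creep '[{"slide":[1,35,0],"roll":0,"grip":0},{"slide":[1,70,0],"roll":0,"grip":0},{"slide":[1,92,0],"roll":0,"grip":0},{"slide":[1,92,0],"roll":0,"grip":0.3},{"slide":[1,92,0],"roll":0,"grip":1},{"slide":[1,92,0],"roll":0,"grip":1},{"slide":[1,92,0],"roll":0,"grip":1},{"slide":[1,92,0],"roll":0,"grip":1}]'
```

```text
time: 3.55
tool_pos: [0.4292, 0.0744, 0.0168]
ee_rot: [-1.566, -0.002, -1.197]
wrist_force: [-0.6, 0.0, -0.1]
width: 0.0641
```

```bash
python3 -m creep '[{"slide":[0,0,0],"roll":0,"grip":1},{"slide":[0,0,0],"roll":0,"grip":1},{"slide":[0,0,0],"roll":0,"grip":1},{"slide":[0,0,0],"roll":0,"grip":1},{"slide":[0,0,0],"roll":0,"grip":1},{"slide":[0,0,0],"roll":0,"grip":1}]'
```

```text
time: 4.05
tool_pos: [0.4274, 0.0743, 0.0147]
ee_rot: [-1.571, -0.001, -1.196]
wrist_force: [0.4, -1.9, 0.5]
width: 0.035
```

The grip is firm at 35.0 mm. I'll lift, turn 13°, and carry the tube to a point back from the cheeks above the bed.

```bash
python3 -m creep '[{"slide":[0,-30,0],"roll":0,"grip":1},{"slide":[5,-65,-2],"roll":0,"grip":1},{"slide":[30,-95,-8],"roll":1,"grip":1},{"slide":[62,-115,-17],"roll":3,"grip":1},{"slide":[97,-130,-26],"roll":5,"grip":1},{"slide":[132,-145,-35],"roll":7,"grip":1},{"slide":[167,-155,-45],"roll":9,"grip":1},{"slide":[202,-165,-54],"roll":11,"grip":1},{"slide":[237,-171,-63],"roll":13,"grip":1},{"slide":[272,-171,-73],"roll":13,"grip":1},{"slide":[307,-171,-82],"roll":13,"grip":1},{"slide":[340,-171,-91],"roll":13,"grip":1},{"slide":[366,-171,-98],"roll":13,"grip":1},{"slide":[366,-171,-98],"roll":13,"grip":1},{"slide":[366,-171,-98],"roll":13,"grip":1},{"slide":[366,-171,-98],"roll":13,"grip":1}]'; python3 - <<'E'
from h import *
import pickle
o=robot.get_obs();i=camera_info('wrist')
cv2.imwrite('pics/w4.png',snapshot('wrist')[:,:,::-1]);pickle.dump(i,open('w4.pkl','wb'))
cv2.imwrite('pics/s4.png',snapshot('side')[:,:,::-1]);crop('pics/s4.png',(230,90,380,240),4,'pics/s4c.png')
print(o['time'],o['tool_pos'],np.degrees(o['ee_rot']),o['wrist_force'],o['width'])
E
```

```text
time: 5.38
tool_pos: [0.4695, -0.301, 0.1842]
ee_rot: [-1.572, 0.003, -1.423]
wrist_force: [-0.4, -0.3, -2.2]
width: 0.0348
5.3833 [ 0.46952539 -0.30097958  0.18421992] [-90.08380858   0.1549044  -81.52613512] [-0.40680403 -0.30198581 -2.21459271] 0.03481372537701721
```

View pics/w4.png

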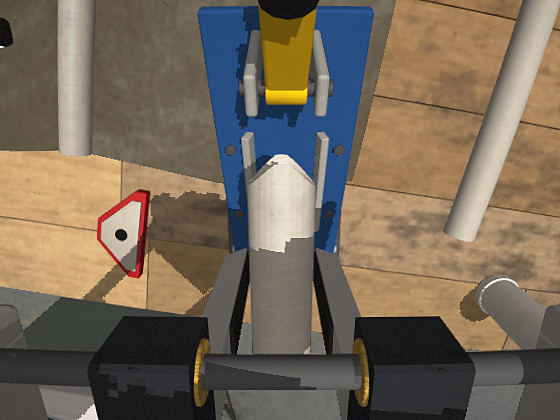

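View pics/s4c.png

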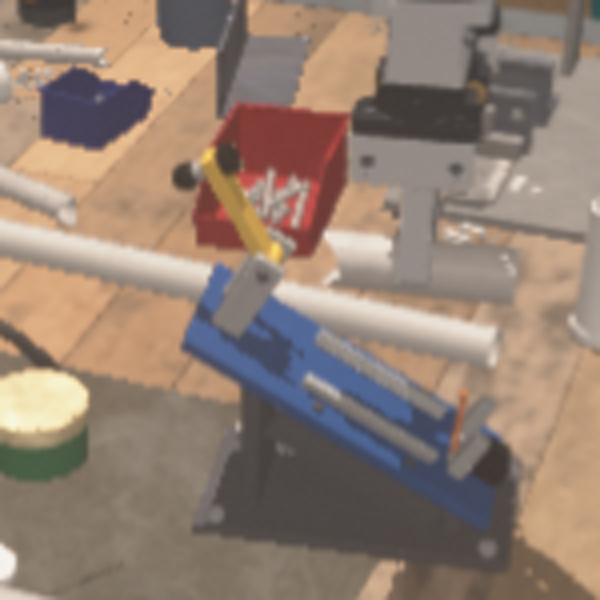

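```bash
python3 - <<'E'
from h import *
import pickle
from fit import bedR
i=pickle.load(open('w4.pkl','rb'))
for bx,by in((.4987,-.2981),(.5015,-.3)):
    R=bedR(.148)
    for P in((45,25,9),(45,-25,9),(93,18,60),(93,-18,60),(104,23,50),(104,-23,50),(104,0,50)):
        print(P,proj(i,R@np.array(P)/1000+[bx,by,.085]).round(1))
o=robot.get_obs();print(proj(i,[o['tool_pos']]))
crop('pics/w4.png',(190,0,390,260),2.3,'pics/w4c.png')
E
```

```text
(45, 25, 9) [[248.1 138.2]]
(45, -25, 9) [[320.1 138.2]]
(93, 18, 60) [[248.5 117.7]]
(93, -18, 60) [[321.  117.7]]
(104, 23, 50) [[238.4  87.5]]
(104, -23, 50) [[331.2  87.5]]
(104, 0, 50) [[284.8  87.4]]
(45, 25, 9) [[251.3 134.5]]
(45, -25, 9) [[323.5 134.6]]
(93, 18, 60) [[253.  112.5]]
(93, -18, 60) [[325.7 112.5]]
(104, 23, 50) [[242.9  82.2]]
(104, -23, 50) [[336.   82.3]]
(104, 0, 50) [[289.4  82.1]]
[[281.01115375 265.17190599]]
```

View pics/w4c.png

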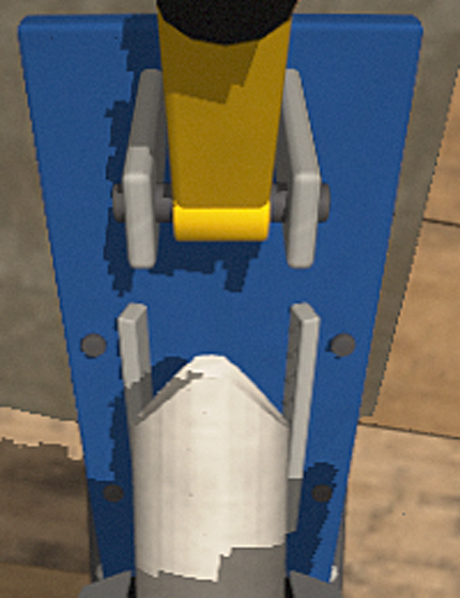

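The view shows the bed axis straight up the image at column 285, against the tool at 281, so I shift 2 mm in tool +x. The guide ends are at row 133 and the pin at row 88, which matches the fit. The plan is to bring the mitred end down to the bed and then press straight down, so the tube pitches in the pads.

```bash
python3 -m creep '[{"slide":[2,15,10],"roll":0,"grip":1},{"slide":[2,29,19],"roll":0,"grip":1},{"slide":[2,38,26],"roll":0,"grip":1},{"slide":[2,45,30],"roll":0,"grip":1},{"slide":[2,45,31],"roll":0,"grip":1},{"slide":[2,45,31],"roll":0,"grip":1}]'; python3 - <<'E'
from h import *
cv2.imwrite('pics/s5.png',snapshot('side')[:,:,::-1]);crop('pics/s5.png',(260,110,370,230),5,'pics/s5c.png')
o=robot.get_obs();print(o['time'],o['tool_pos'],o['wrist_force'],o['wrist_torque'],o['width'])
E
```

```text
time: 5.98
tool_pos: [0.501, -0.2986, 0.1403]
ee_rot: [-1.572, 0.0, -1.422]
wrist_force: [-0.1, -0.2, -3.1]
width: 0.035
6.0333 [ 0.50105744 -0.29908714  0.14101584] [-0.30060964 -0.66568181 -3.12372864] [0.0314825  0.02489647 0.04485463] 0.034697950976279715
```

View pics/s5c.png

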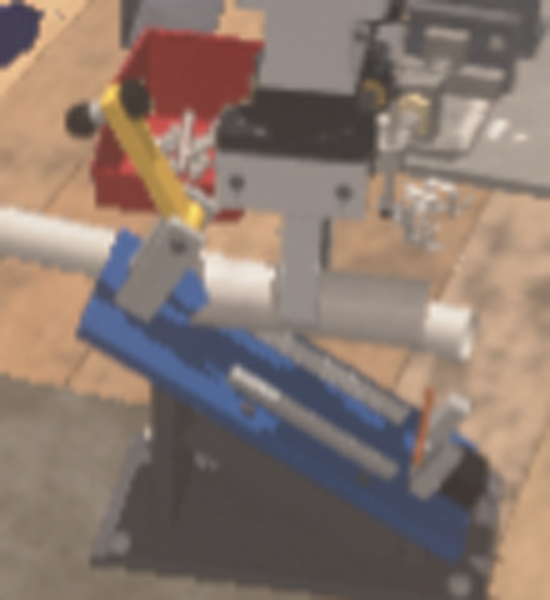

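The tube hovers with its mitred end just above the bed at the cheeks' downhill edge, and the gripper is clear of the hold-down arm. Now I press down in stages.

```bash
python3 -m creep '[{"slide":[0,5,0],"roll":0,"grip":1},{"slide":[0,10,0],"roll":0,"grip":1},{"slide":[0,15,0],"roll":0,"grip":1},{"slide":[0,18,0],"roll":0,"grip":1},{"slide":[0,18,0],"roll":0,"grip":1}]'; python3 - <<'E'
from h import *
cv2.imwrite('pics/s6.png',snapshot('side')[:,:,::-1]);crop('pics/s6.png',(260,110,370,230),5,'pics/s6c.png')
o=robot.get_obs();print(o['time'],o['tool_pos'],o['wrist_force'],o['wrist_torque'],o['width'])
E
```

```text
time: 6.45
tool_pos: [0.4995, -0.3003, 0.1231]
ee_rot: [-1.573, -0.001, -1.424]
wrist_force: [-4.5, -1.2, 2.1]
width: 0.0348
6.5 [ 0.4995544  -0.30025448  0.12311391] [-5.22061582 -1.24359116  1.34220854] [-0.16317483  0.69564752 -0.00123168] 0.034862147976856994
```

View pics/s6c.png

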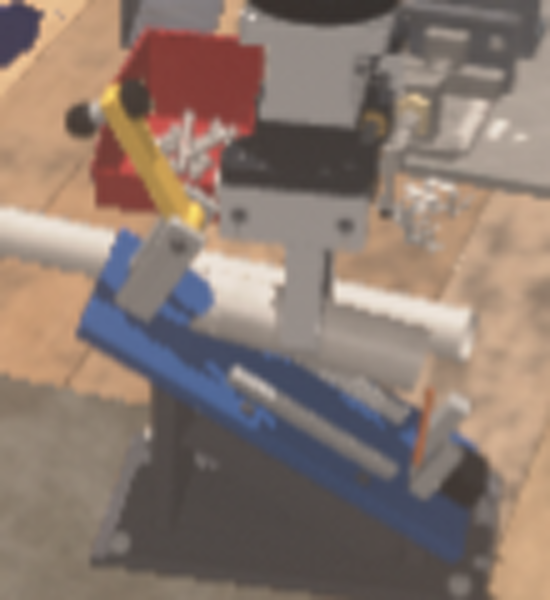

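The tube has pitched about 10° with only about 5 N on the wrist. I'll continue.

```bash
python3 -m creep '[{"slide":[0,5,0],"roll":0,"grip":1},{"slide":[0,10,0],"roll":0,"grip":1},{"slide":[0,14,0],"roll":0,"grip":1},{"slide":[0,18,0],"roll":0,"grip":1},{"slide":[0,18,0],"roll":0,"grip":1}]'; python3 - <<'E'
from h import *
cv2.imwrite('pics/s7.png',snapshot('side')[:,:,::-1]);crop('pics/s7.png',(260,110,370,230),5,'pics/s7c.png')
o=robot.get_obs();print(o['time'],o['tool_pos'],o['wrist_force'],o['wrist_torque'],o['width'])
E
```

```text
time: 6.92
tool_pos: [0.5004, -0.3001, 0.1045]
ee_rot: [-1.571, -0.001, -1.424]
wrist_force: [-4.7, -1.3, 1.4]
width: 0.0345
6.9667 [ 0.50041795 -0.30007016  0.10453873] [-4.4616656  -3.03320226 -0.41268254] [-0.39284542  0.52721699 -0.05600029] 0.034817531378567766
```

View pics/s7c.png

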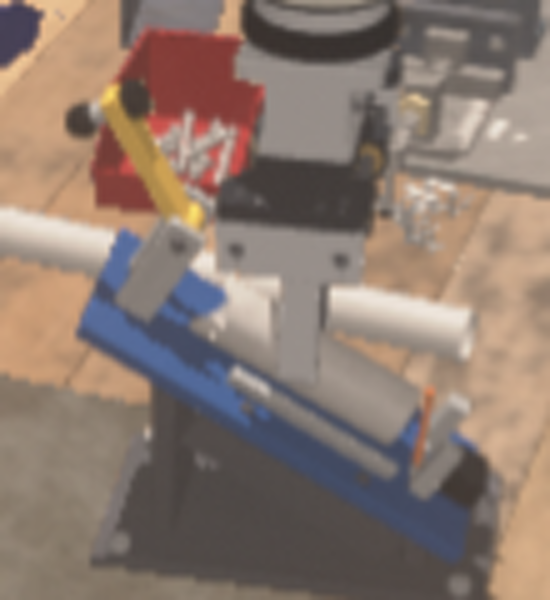

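The tube is nearly flat on the bed at about 27° and still clear of the lever. A small sideways force of -3 N in y suggests a light touch on the left guide, so I nudge 1 mm to the right and finish the press.

```bash
python3 -m creep '[{"slide":[1,2,0],"roll":0,"grip":1},{"slide":[1,4,0],"roll":0,"grip":1},{"slide":[1,5,0],"roll":0,"grip":1},{"slide":[1,5,0],"roll":0,"grip":1}]'; python3 - <<'E'
from h import *
import pickle
i=camera_info('wrist')
cv2.imwrite('pics/w8.png',snapshot('wrist')[:,:,::-1]);pickle.dump(i,open('w8.pkl','wb'))
cv2.imwrite('pics/s8.png',snapshot('side')[:,:,::-1]);crop('pics/s8.png',(260,110,370,230),5,'pics/s8c.png')
o=robot.get_obs();print(o['time'],o['tool_pos'],o['wrist_force'],o['wrist_torque'],o['width'])
E
```

```text
time: 7.3
tool_pos: [0.5008, -0.3003, 0.1031]
ee_rot: [-1.571, -0.001, -1.423]
wrist_force: [-9.7, 1.9, 13.4]
width: 0.035
7.4 [ 0.50074287 -0.30028641  0.10310902] [-8.52029368  2.33085865 12.91462376] [ 0.53314355  1.42408534 -0.00233307] 0.034866506227527114
```

View pics/s8c.png

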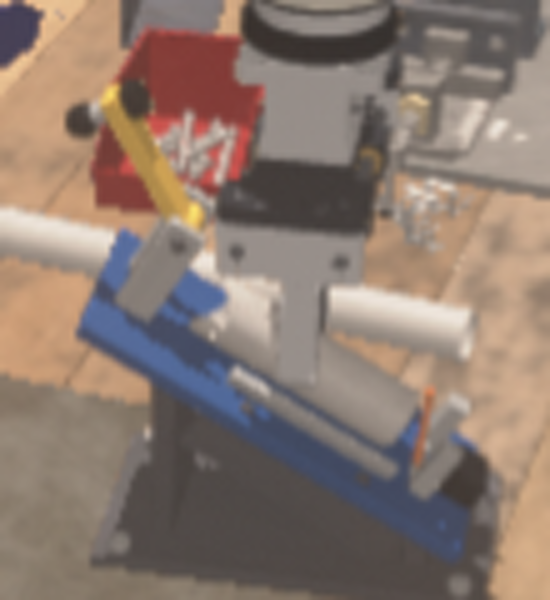

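View pics/w8.png

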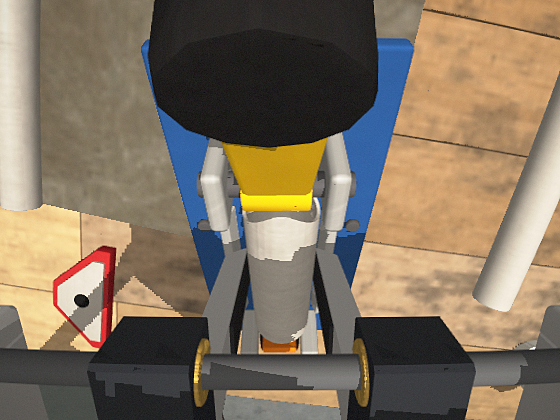

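The wrist force of 16 N lies along the bed normal, and the tube's top edge is parallel to the guides (slopes 0.68 and 0.66), so the tube lies flat, centred between the guides. I'll ease the pressure off and slide it down the slope.

```bash
python3 -m creep '[{"slide":[0,-1,0],"roll":0,"grip":1},{"slide":[0,1,-4],"roll":0,"grip":1},{"slide":[0,3,-8],"roll":0,"grip":1},{"slide":[0,5,-12],"roll":0,"grip":1},{"slide":[0,6,-14],"roll":0,"grip":1},{"slide":[0,6,-14],"roll":0,"grip":1}]'; python3 - <<'E'
from h import *
cv2.imwrite('pics/s9.png',snapshot('side')[:,:,::-1]);crop('pics/s9.png',(260,110,370,230),5,'pics/s9c.png')
o=robot.get_obs();print(o['time'],o['tool_pos'],o['wrist_force'],o['wrist_torque'],o['width'])
E
```

```text
time: 7.9
tool_pos: [0.4893, -0.3031, 0.0964]
ee_rot: [-1.565, -0.004, -1.423]
wrist_force: [-1.3, 0.2, 7.6]
width: 0.035
7.95 [ 0.48936809 -0.3030963   0.09638869] [-0.82411061 -0.81279269  7.19442798] [0.04520899 0.35820286 0.05019881] 0.034828551408954314
```

View pics/s9c.png

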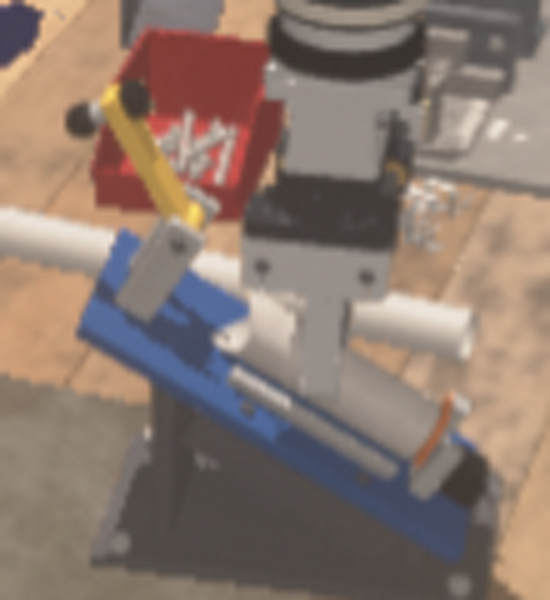

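The tube has slid down with the end now on the lever, a few millimetres short of the stops. I'll continue until the stops push back.

```bash
python3 -m creep '[{"slide":[0,1,-3],"roll":0,"grip":1},{"slide":[0,3,-6],"roll":0,"grip":1},{"slide":[0,4,-9],"roll":0,"grip":1},{"slide":[0,4,-9],"roll":0,"grip":1}]'; python3 - <<'E'
from h import *
cv2.imwrite('pics/s10.png',snapshot('side')[:,:,::-1]);crop('pics/s10.png',(260,110,370,230),5,'pics/s10c.png')
o=robot.get_obs();print(o['time'],o['tool_pos'],o['wrist_force'],o['wrist_torque'],o['width'])
E
```

```text
time: 8.28
tool_pos: [0.4844, -0.3036, 0.0938]
ee_rot: [-1.556, -0.005, -1.422]
wrist_force: [7.4, 3.7, 8.8]
width: 0.0347
8.3333 [ 0.48443082 -0.30359503  0.09376026] [8.95890926 1.94846816 9.37993436] [ 0.47890288 -1.19341243  0.09738256] 0.03484176991336453
```

View pics/s10c.png

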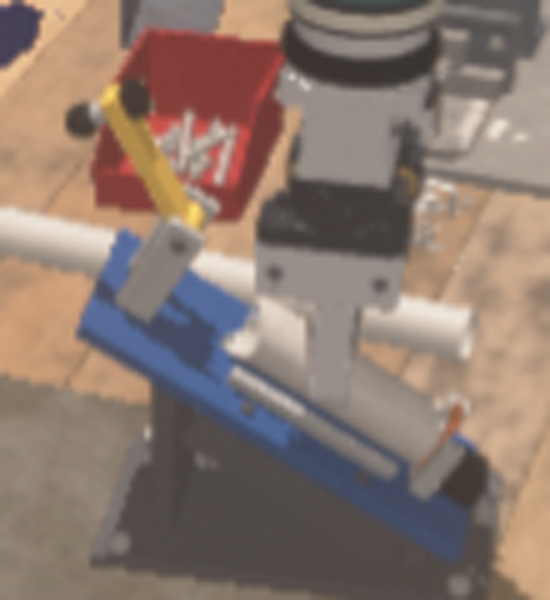

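```bash
python3 -m creep '[{"slide":[0,2,-3],"roll":0,"grip":1},{"slide":[0,3,-5],"roll":0,"grip":1},{"slide":[0,3,-5],"roll":0,"grip":1}]'; python3 - <<'E'
from h import *
cv2.imwrite('pics/w11.png',snapshot('wrist')[:,:,::-1])
o=robot.get_obs();print(o['time'],o['tool_pos'],o['wrist_force'],o['wrist_torque'],o['width'])
E
```

```text
time: 8.58
tool_pos: [0.4839, -0.3037, 0.0936]
ee_rot: [-1.546, -0.007, -1.42]
wrist_force: [14.9, 6.0, 13.8]
width: 0.0347
8.6333 [ 0.48394852 -0.30371718  0.09356869] [15.56956104  5.77297982 13.68636949] [ 1.08907862 -2.55703674  0.08976223] 0.03477924528780075
```

View pics/w11.png

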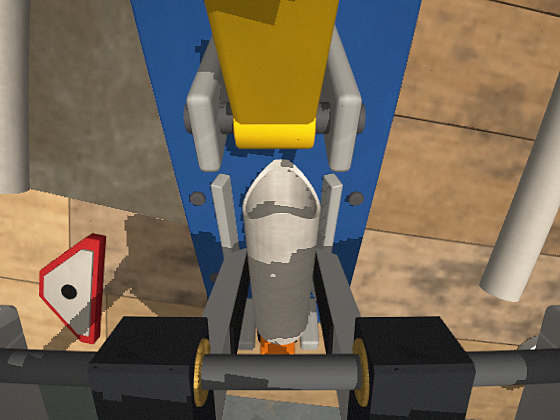

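It is hard against the stops: only 0.5 mm further travel while the force doubled to about 21 N. I'll take out most of the over-travel, then release.

```bash
python3 -m creep '[{"slide":[0,-2,4],"roll":0,"grip":1},{"slide":[0,-4,7],"roll":0,"grip":1},{"slide":[0,-4,7],"roll":0,"grip":1}]';  python3 -m creep '[{"slide":[0,0,0],"roll":0,"grip":0.4},{"slide":[0,0,0],"roll":0,"grip":0.4},{"slide":[0,0,0],"roll":0,"grip":0.4},{"slide":[0,0,0],"roll":0,"grip":0.4},{"slide":[0,0,0],"roll":0,"grip":0.4}]'; python3 - <<'E'
from h import *
cv2.imwrite('pics/w12.png',snapshot('wrist')[:,:,::-1])
cv2.imwrite('pics/s12.png',snapshot('side')[:,:,::-1]);crop('pics/s12.png',(260,110,370,230),5,'pics/s12c.png')
o=robot.get_obs();print(o['time'],o['tool_pos'],o['wrist_force'],o['wrist_torque'],o['width'])
E
```

```text
time: 8.88
tool_pos: [0.484, -0.3037, 0.0934]
ee_rot: [-1.563, -0.004, -1.422]
wrist_force: [3.5, 0.7, 9.4]
width: 0.0349
time: 9.3
tool_pos: [0.4797, -0.3037, 0.09]
ee_rot: [-1.572, -0.0, -1.423]
wrist_force: [0.0, -1.2, 2.6]
width: 0.0564
9.4 [ 0.47975566 -0.30362188  0.08996014] [-0.55413891 -1.14594226  2.03537516] [-0.12031536  0.13785151  0.08470013] 0.0567504064511603
```

View pics/s12c.png

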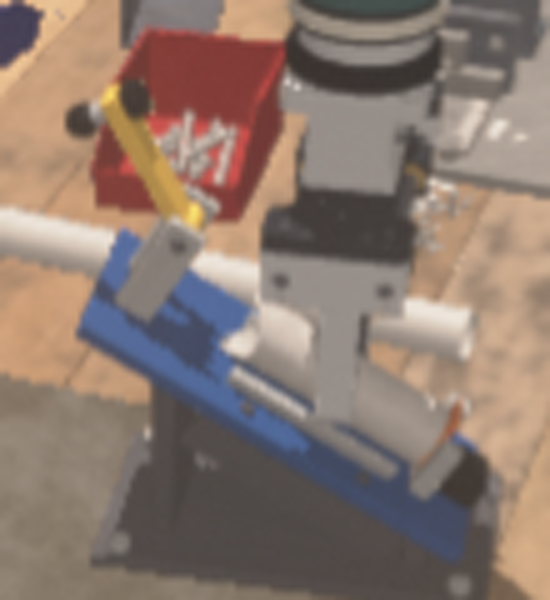

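View pics/w12.png

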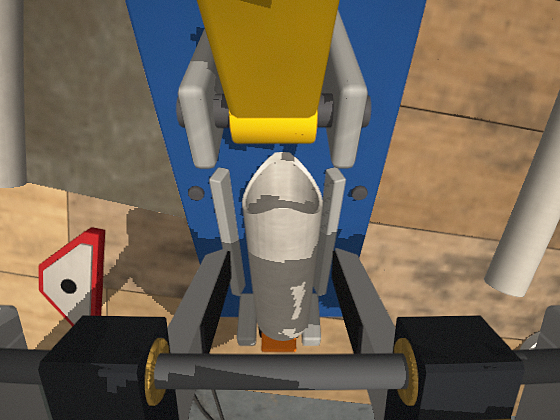

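Released at 57 mm opening. The tube stays against the stops with the lever pushed in. I'll lift straight out, shut the fingers, and go over the arm to behind the knob.

```bash
python3 -m creep '[{"slide":[0,-15,0],"roll":0,"grip":0.4},{"slide":[0,-45,0],"roll":0,"grip":0.4},{"slide":[0,-85,0],"roll":0,"grip":0.4},{"slide":[0,-125,0],"roll":0,"grip":0.7},{"slide":[0,-165,0],"roll":0,"grip":1},{"slide":[0,-205,0],"roll":0,"grip":1},{"slide":[-1,-228,15],"roll":0,"grip":1},{"slide":[-2,-232,50],"roll":0,"grip":1},{"slide":[-2,-232,85],"roll":0,"grip":1},{"slide":[-2,-232,120],"roll":0,"grip":1},{"slide":[-2,-232,150],"roll":0,"grip":1},{"slide":[-2,-232,172],"roll":0,"grip":1},{"slide":[-2,-232,172],"roll":0,"grip":1},{"slide":[-2,-232,172],"roll":0,"grip":1}]'; python3 - <<'E'
from h import *
cv2.imwrite('pics/s13.png',snapshot('side')[:,:,::-1]);crop('pics/s13.png',(230,60,380,230),3.5,'pics/s13c.png')
cv2.imwrite('pics/w13.png',snapshot('wrist')[:,:,::-1]);
cv2.imwrite('pics/t13.png',snapshot('top')[:,:,::-1]);crop('pics/t13.png',(310,160,400,300),4,'pics/t13c.png')
o=robot.get_obs();print(o['time'],o['tool_pos'],o['wrist_force'],o['wrist_torque'],o['width'],o['joint_positions'])
E
```

```text
time: 10.57
tool_pos: [0.6508, -0.2756, 0.319]
ee_rot: [-1.575, 0.003, -1.422]
wrist_force: [1.0, 0.6, 0.1]
width: 0.0007
10.7167 [ 0.64918968 -0.27640204  0.32289688] [-0.44512623  0.39733971  0.47239688] [ 0.00521367  0.01281387 -0.03051115] 0.0005090443610349543 [-4.82720691e-01  4.83236025e-01  6.44391666e-01 -2.24859466e-04
  2.01399837e+00  9.40988316e-01]
```

View pics/s13c.png

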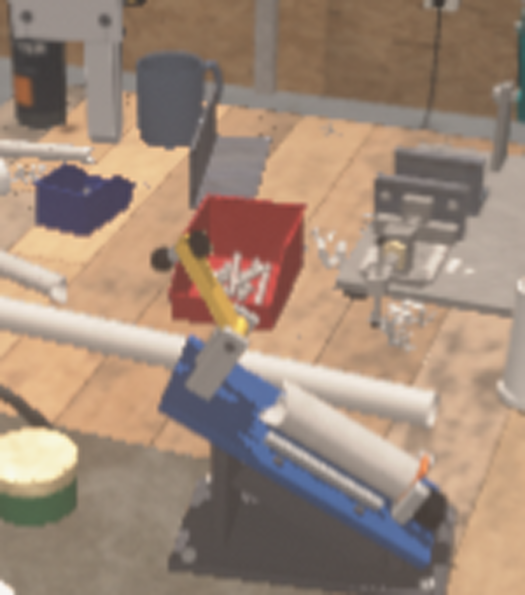

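View pics/w13.png

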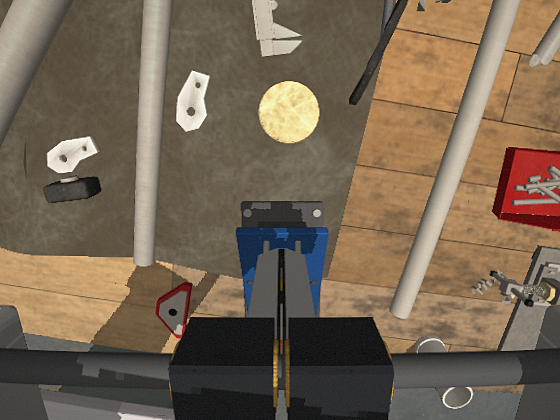

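The tube lies flat and seated, with the orange lever level with the stops at (425,468) in the crop. The fingers are behind the arm and high. I'll check the top crop before going on.

View pics/t13c.png

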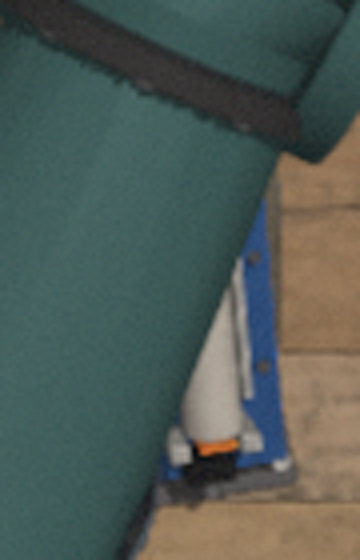

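```bash
python3 - <<'E'
from h import *
crop('pics/s13.png',(290,150,365,225),8,'pics/s13d.png')
E
```

```text
(no output)
```

View pics/s13d.png

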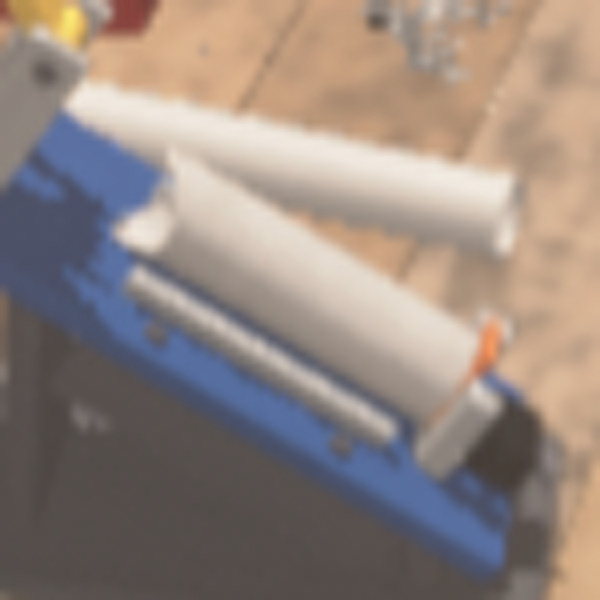

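The tube is seated, with the lever sandwiched level with the stops. I'll lower behind the knob and pull toward the robot.

```bash
python3 -m creep '[{"slide":[0,35,0],"roll":0,"grip":1},{"slide":[0,70,0],"roll":0,"grip":1},{"slide":[0,95,0],"roll":0,"grip":1},{"slide":[0,98,0],"roll":0,"grip":1},{"slide":[0,98,-4],"roll":0,"grip":1},{"slide":[0,98,-10],"roll":0,"grip":1},{"slide":[0,98,-16],"roll":0,"grip":1},{"slide":[0,98,-22],"roll":0,"grip":1},{"slide":[0,98,-28],"roll":0,"grip":1},{"slide":[0,98,-34],"roll":0,"grip":1},{"slide":[0,98,-40],"roll":0,"grip":1},{"slide":[0,98,-46],"roll":0,"grip":1}]'; python3 - <<'E'
from h import *
cv2.imwrite('pics/s14.png',snapshot('side')[:,:,::-1]);crop('pics/s14.png',(230,60,380,230),3.5,'pics/s14c.png')
o=robot.get_obs();print(o['time'],o['tool_pos'],o['wrist_force'],o['wrist_torque'])
E
```

```text
time: 11.72
tool_pos: [0.6051, -0.2833, 0.2282]
ee_rot: [-1.566, -0.004, -1.423]
wrist_force: [1.1, -0.0, 1.2]
width: 0.0006
11.7667 [ 0.60334465 -0.28357182  0.22697968] [ 0.4989231  -0.07669314 -0.57060769] [ 0.01336889 -0.00868085 -0.00618882]
```

View pics/s14c.png

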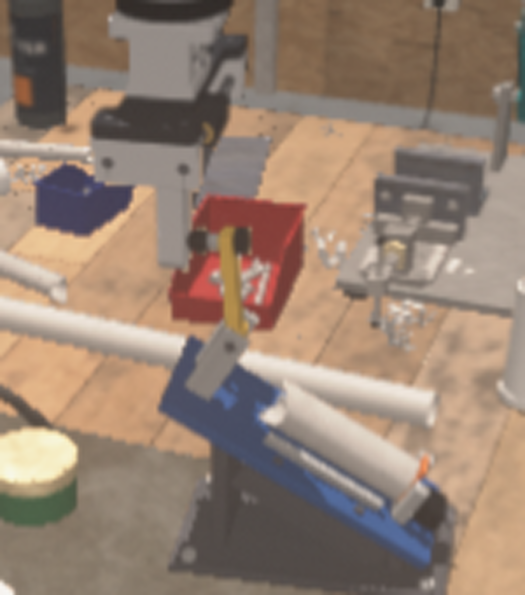

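The arm is being pushed by its knob and is nearly upright. I'll continue past upright.

```bash
python3 -m creep '[{"slide":[0,0,-6],"roll":0,"grip":1},{"slide":[0,0,-12],"roll":0,"grip":1},{"slide":[0,0,-18],"roll":0,"grip":1},{"slide":[0,0,-24],"roll":0,"grip":1},{"slide":[0,0,-30],"roll":0,"grip":1},{"slide":[0,0,-36],"roll":0,"grip":1},{"slide":[0,0,-40],"roll":0,"grip":1},{"slide":[0,0,-40],"roll":0,"grip":1}]'; python3 - <<'E'
from h import *
cv2.imwrite('pics/s15.png',snapshot('side')[:,:,::-1]);crop('pics/s15.png',(230,60,380,230),3.5,'pics/s15c.png')
o=robot.get_obs();print(o['time'],o['tool_pos'],o['wrist_force'],o['wrist_torque'])
E
```

```text
time: 12.43
tool_pos: [0.5642, -0.289, 0.2247]
ee_rot: [-1.571, -0.0, -1.424]
wrist_force: [-0.4, 0.5, 0.8]
width: 0.0008
12.4833 [ 0.56464563 -0.28888036  0.2246655 ] [ 0.20716726 -0.38600775 -0.29065937] [ 0.0044487   0.00128132 -0.02281059]
```

View pics/s15c.png

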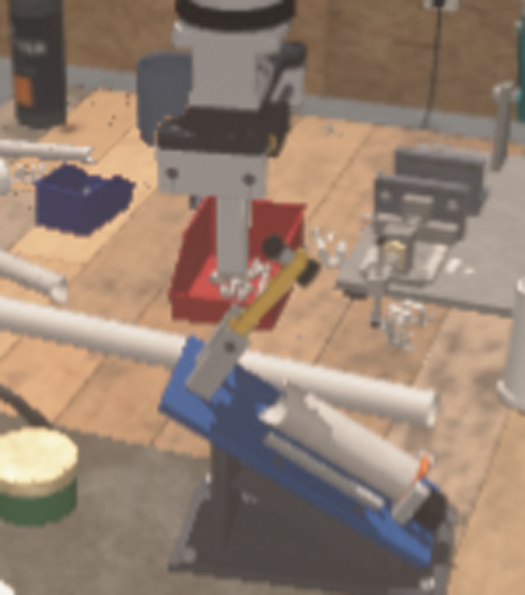

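The arm has passed upright and is falling by itself, clear of the fingers. I'll back the fingers up and away and let it settle.

```bash
python3 -m creep '[{"slide":[0,-15,5],"roll":0,"grip":1},{"slide":[0,-45,15],"roll":0,"grip":1},{"slide":[0,-75,30],"roll":0,"grip":1},{"slide":[0,-95,50],"roll":0,"grip":1},{"slide":[0,-100,50],"roll":0,"grip":1},{"slide":[-20,-100,50],"roll":0,"grip":1},{"slide":[-50,-100,50],"roll":0,"grip":1},{"slide":[-85,-100,50],"roll":0,"grip":1},{"slide":[-120,-100,40],"roll":0,"grip":1},{"slide":[-155,-100,30],"roll":0,"grip":1},{"slide":[-190,-100,20],"roll":0,"grip":1},{"slide":[-220,-100,0],"roll":0,"grip":1},{"slide":[-240,-100,-20],"roll":0,"grip":1},{"slide":[-240,-100,-20],"roll":0,"grip":1},{"slide":[-240,-100,-20],"roll":0,"grip":1},{"slide":[-240,-100,-20],"roll":0,"grip":1},{"slide":[-240,-100,-20],"roll":0,"grip":1},{"slide":[-240,-100,-20],"roll":0,"grip":1},{"slide":[-240,-100,-20],"roll":0,"grip":1}]'; python3 - <<'E'
from h import *
cv2.imwrite('pics/s16.png',snapshot('side')[:,:,::-1])
crop('pics/s16.png',(270,120,370,220),6,'pics/s16d.png')
cv2.imwrite('pics/t16.png',snapshot('top')[:,:,::-1])
o=robot.get_obs();print(o['time'],o['tool_pos'],o['qvel'].round(3))
E
```

```text
time: 14.07
tool_pos: [0.5104, -0.0551, 0.3237]
ee_rot: [-1.572, 0.0, -1.424]
wrist_force: [0.2, -0.1, -0.1]
width: 0.0004
14.1667 [ 0.51033666 -0.05487864  0.32399383] [ 0.003 -0.006  0.001  0.001  0.     0.001]
```

View pics/s16d.png

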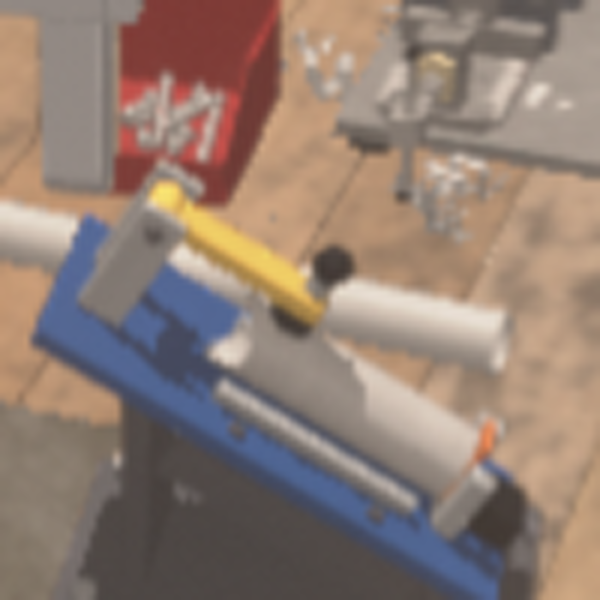

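View pics/t16.png

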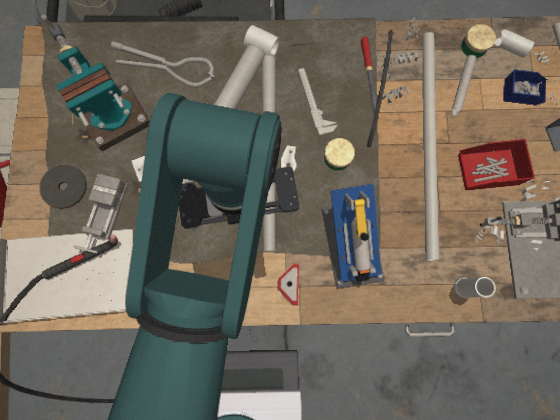

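The pad rests on the tube, and the arm is parallel to the bed (slope about 0.66). The lever sits level with the stops. The tin (340,153) and magnet (289,284) are unmoved. One last zoom on the lever and a settle check, then I hand in.

```bash
python3 - <<'E'
from h import *
cv2.imwrite('pics/t17.png',snapshot('top')[:,:,::-1]);crop('pics/t17.png',(320,180,400,295),5,'pics/t17c.png')
cv2.imwrite('pics/s17.png',snapshot('side')[:,:,::-1])
a=cv2.imread('pics/s17.png').astype(int);b=cv2.imread('pics/s16.png').astype(int);print(np.abs(a-b)[120:220,270:370].max())
crop('pics/s17.png',(190,220,370,300),4,'pics/s17c.png')
E
```

```text
40
```

View pics/t17c.png

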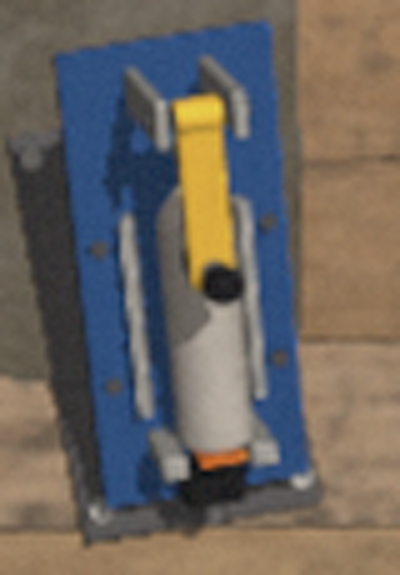

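View pics/s17c.png

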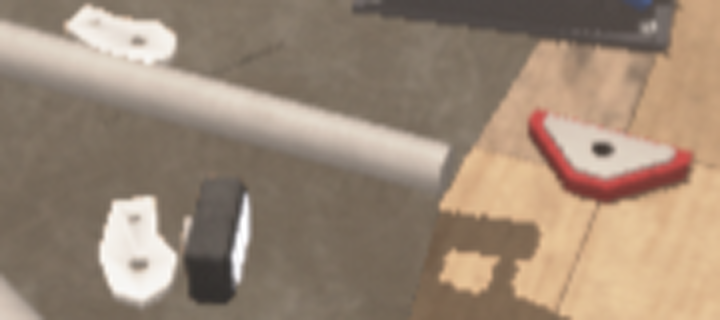

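```bash
python3 - <<'E'
from h import *
from bench import ticket
a=cv2.imread('pics/s17.png').astype(int);b=cv2.imread('pics/s16.png').astype(int);d=np.abs(a-b).max(2)[120:220,270:370];print(np.argwhere(d>15)[:20].tolist(), d[40:,30:].max())
print(robot.get_obs()['time']); ticket.close_job()
E
```

```text
[[1, 23], [2, 23], [7, 19], [8, 6], [8, 19], [9, 19], [10, 19], [11, 19]] 3
14.2667
the job is handed in; nothing more can be done
```

I laid the tube on the bed with its square end downhill and slid it down onto the end stops. I let go of it there, then swung the hold-down arm over past upright so it fell and rested on the tube. I handed the job in at 14.3 s.

**Seating:** In the last 0.5 mm of travel the force doubled to about 21 N, so the tube was hard against the stops. After I let go, the pictures show it flat between the guides, with the orange lever level with the stops.

**Hold-down:** The arm lies parallel to the bed with its pad on the tube. Two pictures taken just before handing in showed no movement at the fixture.

**Robot and bystanders:** The gripper was well clear of everything. The tin and magnet are where they started in the last pictures. The lamp also looks unmoved in the last side view, though the robot arm hid it from the top camera.

**Disagreements:**
- The bed plate's corners did not match the fit by several pixels, so I left them out. I used the guides, stops and hinge, which agreed across the views, and the bed height came out at 84.8 mm against the 85 mm given.
- I measured the arm's starting angle as about 2.6 rad, against the stated 2.25 to 2.5, probably a few millimetres of fit error.

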